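# Undock a plug-in drive module

## Task

The drive module has to come out of its bench dock for service: turn the dock's crank counter-clockwise, seen from above, to draw the contact blade out of the module's side; it drags for anything from one to four turns and then suddenly goes light, and there you stop, within the next half turn, without running the drive on against its end stop. Only then lift the module straight up out of the bay by its handle, never tugging at it while the blade is still in it, and stand it upright in the open service tray. Leave the other things on the table where they are.

Things in the scene. Friction and masses are not known exactly. Their poses are not given: they have to be found in the camera images.
- dock: Fixed bench dock: dark base plate 116 (x) x 206 (y) x 12 mm, origin at the centre of its underside, z up, x to its far side. On its -y half a grey drive housing 84 x 110 mm, top 71 mm up, with the crank; on its +y half the bay for the module: two rails along y (inner faces at x = -27 and +27, tops 42 mm up), an end wall at y = 86 to 92 (top 48 mm up) and, opposite, the blade's black mouthpiece on the housing's wall at y = 14.
- crank_axis (a point): Point on the crank's vertical axis, 116 mm above the table, at the dock's (0, -50). The crank's steel arm has its top 90 mm above the table, its hub 98 mm. Counter-clockwise from above draws the blade out, 10 mm a turn; the turns left cannot be seen. After up to 0.2 rad of slack it drags with about 0.36 N m (11 N at the grip), once the blade is free with 0.02 N m. It stays where it is left.
- grip_mid (a point): Point in the middle of the crank's upright black grip, 110 mm above the table, 32 mm from the crank's axis; it goes round with the crank. The grip is a cylinder 15.6 mm across, from 90 to 126 mm above the table, that spins freely on its pin, so it can be held with one hand orientation all the way round. Nothing but the module's handle (66 mm from the crank's axis at the nearest, along the dock's +y) stands near it.
- drive: Blade drive, hidden in the dock's housing (origin and axes are the dock's, whatever the crank does). Its brass blade, 24 mm wide (x) and 6 mm thick, mid-height 46 mm above the table, slides along the dock's y; it reaches 2 to 28 mm into the module at the start and holds it down.
- wipers: Sprung contacts hidden in the housing's wall beside the bay, pressing on the blade from above as long as it is in (origin and axes are the dock's). The blade leaves them up to 0.3 of a turn before the crank goes light.
- end_stop: Rubber stop hidden at the far end of the housing (origin and axes are the dock's). The blade drive meets it about 0.6 of a turn after the crank has gone light; it must not be driven against it.
- module: The drive module, loose in the bay: pale box 50 (x) x 68 (y) x 70 mm, 0.35 to 0.6 kg, origin at the centre of its underside, which stands 12 mm above the table at the dock's (0, 50), turned like the dock, with 1 to 3 mm of play on each side. A slot in its -y side, 30 x 12 mm, mid-height 34 mm, takes the blade with 3 mm of play.
- handle (a point): Middle of the bar of the module's black bow handle, 102 mm above the module's underside: the bar is 10 mm thick (x), 12 mm high and 56 mm long along the module's y, with 26 mm of free height under it between its posts (inner faces at y = -20 and +20 mm). The module's weight hangs below it and swings if it is carried in jerks.
- tray: Fixed black service tray, open at the top: 80 (x) x 98 (y) x 22 mm over its rim, inside 66 x 84 mm, origin at the centre of its underside. The module fits with its long side along the tray's long side (y), either way round, with 8 mm of play on each side.
- tray_floor (a point): Centre of the tray's inner floor, 4 mm above the table; axes are the tray's.
- stepper: Bystander: small square stepper motor, 48 x 42 x 62 mm, shaft up. Origin at its underside.
- coupling: Bystander: pale round shaft coupling, 25 mm across and 25 mm high. Origin at its underside.
- tin: Bystander: round white tin, 60 mm across and 24 mm high. Origin at its underside.
- tape: Bystander: roll of tape, 58 mm across and 18 mm high. Origin at its underside.

How it is judged:
By the outcome, as a careful person would: the job done as asked, in the order asked, and still so for the second after the job is handed in, with the robot touching nothing.
It also fails if it takes over 67 s, if anything falls off the work surface, if the arm or the gripper's body presses on something with over 40 N, if the wrist force passes 120 N, or if a joint passes its speed limit or range.

## Robot

A 6-joint arm with a two-finger parallel gripper is mounted at the origin on a cart in front of the work surface, level with it; the furniture and walls round the work are solid. World frame = base frame: x ahead of the robot, y to its left, z up, the work surface at z = 0. Lengths are in m, angles in rad, forces in N, time in s.
With the tool pointing down it reaches from about 0.325 to 0.9 m from the base axis. Payload 3.5 kg.
Tool frame: the origin (TCP) lies at the very end of the fingers, on their centre line; the grasp point (between the pads) lies 19 mm behind it; z points along the fingers, y is the line along which they close (so a half turn about z gives the same grasp; the last joint's range is limited). The gripper opens to 85 mm and grips with 20 to 120 N. Pads are 22 mm wide; open, the fingers measure 114 mm over their backs; the gripper's body (76 mm by 85 mm) begins 54 mm behind the grasp point. The pads swing forward as they close: fully open they stand 13 mm farther back than shut.
Start: joints at [-1.251, 0.276, -0.026, 1.268, 0, 1.467], TCP at [0.256, -0.57, 0.231] pointing down, gripper open.
Joint ranges: [-3.12, 3.12], [-0.85, 1.88], [-1.08, 1.24], [-1.95, 2.15], [-1.57, 1.53], [-3.14, 3.14]. Speed limits (rad/s): [2.57, 2.57, 3.14, 3.14, 3.14, 3.14].

## Interface

Orientations are given as a unit quaternion [w, x, y, z].
In Python, from bench import ctrl, viewer gives the robot as it stands.
- The arm moves only by the tool jog_arm, never from a script. Its argument "moves" is a list of rows, each a list of 7 numbers: the shift along the tool's x, y, z in cm, then the turn, a rotation vector about the tool's x, y, z in rad, then the opening, from 0 (shut) to 1 (fully open). In form: [[x, y, z, wx, wy, wz, claw], ...]. A call has 1 to 5 rows; each row is the pose to reach, as a shift and turn from the pose commanded when the call began, along the tool's axes at that moment; what a row does not reach only later rows make up. A row lasts 1/8 s, in which the tool goes at most 62.5 mm and 10.7 degrees, less where a joint would pass 70% of its speed; a pose out of reach is approached as far as the arm can. A call with a gripper value outside its range is refused whole. The fingers move at their own pace and stop on an object; "squeeze" is the grip in N (left out, the last holds). Time passes only in rows, so rows that repeat a pose let the fingers close. It gives the time, the measured TCP pose, the force, the opening and the grip force at its end, in the units of the state.
- ctrl.get_obs(): the state, without advancing time (a new reading comes with each control period).
- viewer.get_image(name): name is "side" or "top"; returns a dict with "color" (420x560x3 uint8, red, green, blue), "fx", "fy", "cx", "cy" (pixels), "T" (4x4, takes a point from camera to world coordinates). Camera axes: x right, y down, z forward; pixel columns grow to the right and rows downward; lengths in m; the calibration is good to about 2 mm. A picture is of the moment at which its call begins. There is no depth.
- ctrl.sign_off(): hands the job in; it is judged then, once.
The state is a dict: "time_s": time; "qpos": joint angles; "qd": joint speeds; "tau": joint torques, N m; "position": TCP position; "ee_rot": TCP orientation; "ft_force": force on the tool from outside, world axes, zero at the start; "ft_torque": the same for the moment, N m; "width": opening from 0.0 (shut) to 1.0 (fully open); "finger_force": force on a finger pad.
Only numpy, scipy, OpenCV 4.12 (cv2) and the standard library are available. Lean on these libraries where they do the work, as an engineer would, in place of code of your own. Each camera call takes 0.05 s, during which the arm holds its last target. There are 200 camera calls.

## Working session

There is one attempt and no reset: what is moved stays moved. The work goes in short steps, Python scripts to look and compute and a tool call to move; the robot and the scene stay as the last step left them, time stands still between calls to the robot, and variables do not carry over. Pictures are saved under pics/ and viewed, at most 10 in all, crops included, and the job is handed in when it is done.

Besides the shell and the picture viewer there is one more tool, called as name([rows], argument=value, ...), one row to a line, values as JSON. jog_arm: Moves the arm, as the interface text tells. Its arguments: {"type":"object","properties":{"moves":{"type":"array","items":{"type":"array","items":{"type":"number"}}},"squeeze":{"type":"number"}},"required":["moves"]}

```bash
mkdir -p pics; ls; python3 - <<'E'
from bench import ctrl, viewer
import cv2
for n in("top","side"):
    d=viewer.get_image(n); cv2.imwrite(f"pics/{n}0.png",d["color"][:,:,::-1]); print(n,d["fx"],d["fy"],d["cx"],d["cy"],d["T"])
print(ctrl.get_obs())
E
```

```text
pics
top 389.48566444444765 389.48566444444765 278.21846194646844 213.12405010081284 [[ 0.02740624 -0.99619583  0.08272098  0.40140249]
 [-0.99952423 -0.02613814  0.01637424 -0.25359901]
 [-0.01414978 -0.08313038 -0.99643822  1.13366951]
 [ 0.          0.          0.          1.        ]]
side 501.3137368325608 501.3137368325608 281.23724491226125 205.39856817477914 [[ 0.92321994 -0.12861757  0.36210835 -0.02022085]
 [-0.3842664  -0.31407036  0.86815848 -1.49112085]
 [ 0.00206706 -0.94064729 -0.33937943  0.58194334]
 [ 0.          0.          0.          1.        ]]
{'time_s': 0.1, 'qpos': array([-1.25136689e+00,  2.77138920e-01, -2.77034210e-02,  1.26798710e+00,
       -2.09459307e-05,  1.46741150e+00]), 'qd': array([ 1.59702825e-04, -1.09266102e-03,  2.74687153e-03, -8.60448834e-04,
        7.35158419e-05, -3.86927322e-04]), 'tau': array([ 4.39146897e-04, -4.46707392e+01,  2.96128607e+01,  8.45591450e-03,
       -4.52360155e-05,  2.96040206e-06]), 'position': array([ 0.25623485, -0.56931549,  0.23023959]), 'ee_rot': array([-1.00950209e-03,  9.77736108e-01,  2.09835814e-01, -1.20009246e-04]), 'ft_force': array([-0.0857263 , -0.9544446 , -0.19565667]), 'ft_torque': array([-0.04942568, -0.0574687 ,  0.03920628]), 'finger_force': 0.0, 'width': 1.0000445042187347}
```

View pics/top0.png

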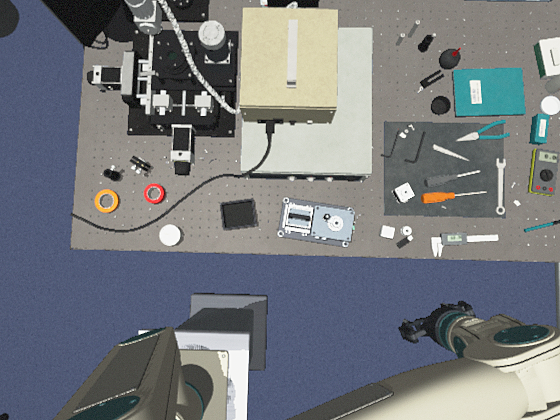

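View pics/side0.png

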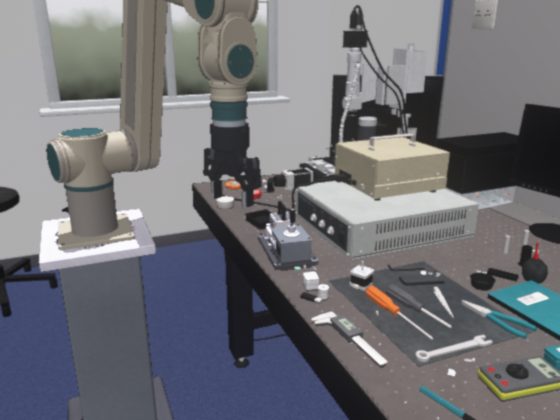

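The dock is at about (317,220) in the top view: module on the left (298,216), crank on the right (337,224). The tray is at (239,213). I'll enlarge both.

```bash
python3 - <<'E'
import cv2
a=cv2.imread("pics/top0.png")[190:250,210:365]; cv2.imwrite("pics/c1.png",cv2.resize(a,None,fx=5,fy=5,interpolation=cv2.INTER_CUBIC))
a=cv2.imread("pics/side0.png")[195:270,235:330]; cv2.imwrite("pics/c2.png",cv2.resize(a,None,fx=8,fy=8,interpolation=cv2.INTER_CUBIC))
E
```

```text
(no output)
```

View pics/c1.png

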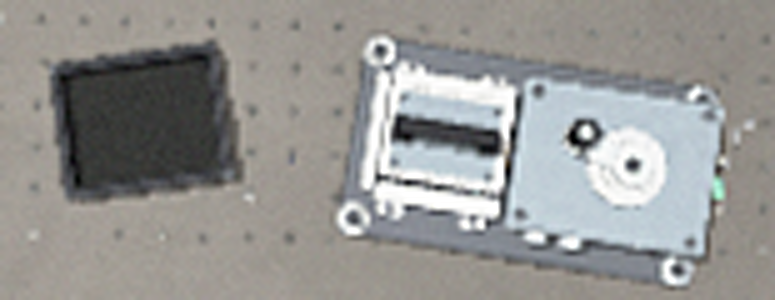

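View pics/c2.png

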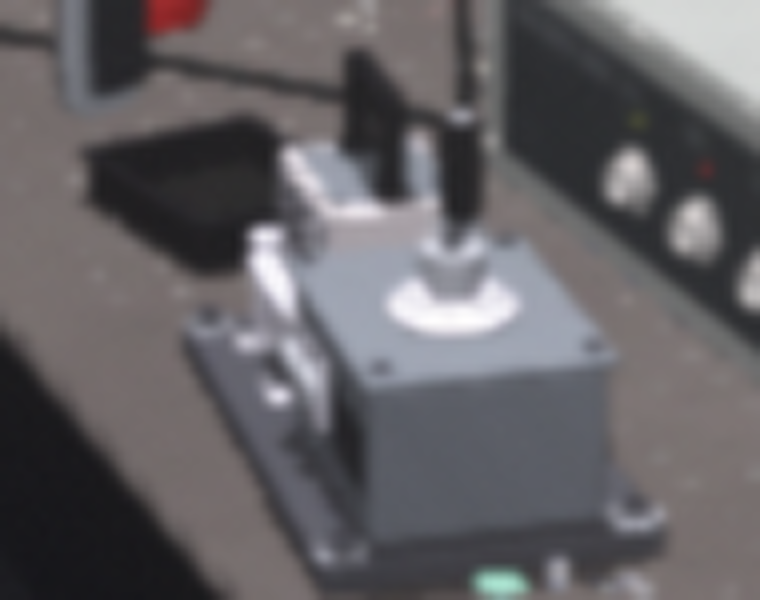

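Top crop: hub (633,165), grip top (583,135), handle bar ends (394,128) and (501,139), tray corners (53,65), (215,43), (241,178), (72,200). Side crop: grip top (461,113), handle bar from (358,55) to about (395,92).

```bash
cat > h.py <<'E'
import numpy as np
from bench import viewer
D={n:viewer.get_image(n) for n in("top","side")}
def ray(n,u,v):
    d=D[n];T=np.array(d["T"]);r=T[:3,:3]@[(u-d["cx"])/d["fx"],(v-d["cy"])/d["fy"],1];return T[:3,3],r
def at(n,u,v,z):
    o,r=ray(n,u,v);return o+r*(z-o[2])/r[2]
def proj(n,p):
    d=D[n];T=np.array(d["T"]);q=T[:3,:3].T@(np.array(p)-T[:3,3]);return np.array([q[0]/q[2]*d["fx"]+d["cx"],q[1]/q[2]*d["fy"]+d["cy"]])
E
python3 - <<'E'
from h import *
np.set_printoptions(precision=4,suppress=True)
t=lambda u,v,z:at("top",210+(u+.5)/5-.5,190+(v+.5)/5-.5,z)[:2]
hub=t(633,165,.098);g=t(583,135,.126);h1=t(394,128,.12);h2=t(501,139,.12)
print("hub",hub,"grip",g,np.linalg.norm(g-hub),"handle",h1,h2,(h1+h2)/2,np.linalg.norm(h1-h2))
d=h1-h2;print("yaw bar",np.arctan2(-d[0],d[1]))
m=(h1+h2)/2-hub;print("axis-handle",m,np.linalg.norm(m),np.arctan2(-m[0],m[1]))
H=np.array([t(*c,.071) for c in[(527,78),(721,102),(698,256),(508,230)]]);print("housing",H,H.mean(0),np.linalg.norm(np.roll(H,-1,0)-H,axis=1))
F=np.array([t(*c,.012) for c in[(364,38),(722,90),(688,287),(336,232)]]);print("base",F.mean(0),np.linalg.norm(np.roll(F,-1,0)-F,axis=1))
R=np.array([t(*c,.022) for c in[(53,65),(215,43),(241,178),(72,200)]]);print("tray",R,R.mean(0),np.linalg.norm(np.roll(R,-1,0)-R,axis=1))
for e in (R[0]-R[1],R[3]-R[2]):print("yaw",np.arctan2(-e[0],e[1]))
for e in (R[0]-R[3],R[1]-R[2]):print("yawx",np.arctan2(e[1],e[0]))
s=lambda p:(proj("side",p)-[235,195]+.5)*8-.5
print("side: grip",s([*g,.126]),"hub",s([*hub,.098]),"bar ends",s([*h1,.12]),s([*h2,.12]))
E
```

```text
hub [ 0.4662 -0.3913] grip [ 0.4793 -0.3615] 0.032558662780097364 handle [ 0.4808 -0.2637] [ 0.4765 -0.3195] [ 0.4787 -0.2916] 0.05605373879411396
yaw bar -0.076482796113592
axis-handle [0.0125 0.0997] 0.1005063905586648 -0.12482905093137099
housing [[ 0.514  -0.3363]
 [ 0.5036 -0.4424]
 [ 0.4193 -0.4309]
 [ 0.4306 -0.3276]] [ 0.4669 -0.3843] [0.1066 0.0851 0.1039 0.0839]
base [ 0.4721 -0.3419] [0.2088 0.1152 0.204  0.1135]
tray [[ 0.5197 -0.0676]
 [ 0.5348 -0.1605]
 [ 0.4575 -0.1779]
 [ 0.4424 -0.0816]] [ 0.4886 -0.1219] [0.0941 0.0792 0.0975 0.0786]
yaw 0.161545648241007
yaw 0.15621248637391458
yawx 0.17886784932006958
yawx 0.2218427702578214
side: grip [453.0641 116.746 ] hub [452.1205 232.9978] bar ends [344.6558  42.6166] [395.5027  94.62  ]
```

```bash
cat > p.py <<'E'
import numpy as np
# cmd=(x,y,z,yaw of tool x); list of targets same form -> rows
def rows(c,ts,g):
    c=np.array(c,float);s,k=np.sin(c[3]),np.cos(c[3])
    for t in ts:
        d=np.array(t,float)-c
        print([round(float(v),2) for v in (100*(d[0]*k+d[1]*s),100*(d[0]*s-d[1]*k),-100*d[2])],"wz",round(-d[3],3),g)
E
python3 - <<'E'
from p import *
rows((.2562,-.5693,.2302,.4227),[(.4793,-.3615,.19,1.45)],.6)
E
```

```text
[28.87, -9.8, 4.02] wz -1.027 0.6
```

jog_arm([
  [5, -1.6, 0, 0, 0, -0.17, 0.6],
  [10, -3.3, 0, 0, 0, -0.34, 0.6],
  [15, -5, 0, 0, 0, -0.51, 0.6],
  [20, -6.7, 1, 0, 0, -0.69, 0.6],
  [25, -8.4, 2.5, 0, 0, -0.86, 0.6],
], squeeze=50)

```text
time_s: 0.82
position: [0.4513, -0.3899, 0.2066]
ee_rot: [0.001, 0.8, 0.601, 0.0]
ft_force: [0.5, 0.3, 1.0]
width: 0.597
finger_force: 0.0
```

```bash
python3 - <<'E'
from p import *
rows((.4500,-.3901,.2052,1.283),[(.4793,-.3615,.15,1.45)],.6)
E
```

```text
[3.57, 2.0, 5.52] wz -0.167 0.6
```

jog_arm([
  [1.8, 1, 2, 0, 0, -0.08, 0.6],
  [3.57, 2, 4.5, 0, 0, -0.167, 0.6],
  [3.57, 2, 5.5, 0, 0, -0.167, 0.6],
  [3.57, 2, 5.5, 0, 0, -0.167, 0.6],
])

```text
time_s: 1.32
position: [0.4785, -0.362, 0.1504]
ee_rot: [-0.001, 0.749, 0.663, -0.0]
ft_force: [-1.2, 0.6, 1.2]
width: 0.599
finger_force: 0.0
```

```bash
python3 - <<'E'
from bench import ctrl, viewer
import cv2
o=ctrl.get_obs();print(o["position"],o["ee_rot"],o["ft_force"])
a=viewer.get_image("side")["color"][:,:,::-1][150:270,235:345]; b=viewer.get_image("top")["color"][:,:,::-1][170:290,280:390]
import numpy as np
cv2.imwrite("pics/c3.png",cv2.resize(np.hstack([a,b]),None,fx=3.6,fy=3.6,interpolation=cv2.INTER_CUBIC))
E
```

```text
[ 0.47846285 -0.36199384  0.15043083] [-1.01488712e-03  7.48897916e-01  6.62684543e-01 -2.80014759e-04] [-1.17509512  0.62043873  1.16281854]
```

View pics/c3.png

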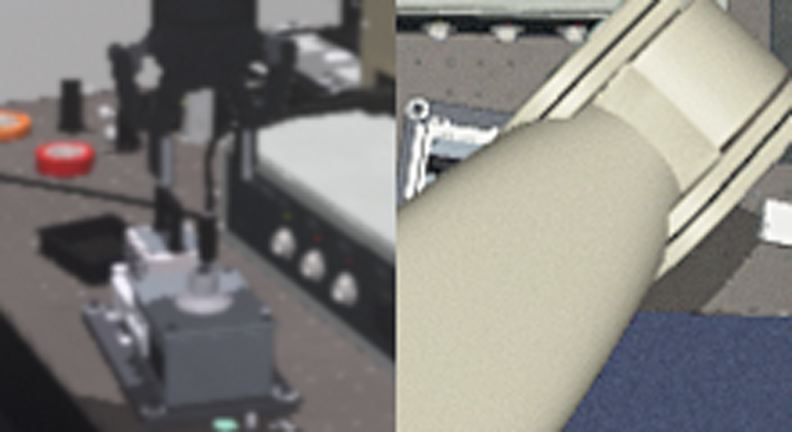

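The fingers straddle the grip (fingers at columns 165 and 249, grip at 208 in the crop), so it is centred. Next I descend and close.

jog_arm([
  [0, 0, 2.6, 0, 0, 0, 0.6],
  [0, 0, 5.1, 0, 0, 0, 0.6],
  [0, 0, 5.1, 0, 0, 0, 0.1],
  [0, 0, 5.1, 0, 0, 0, 0.1],
  [0, 0, 5.1, 0, 0, 0, 0.1],
], squeeze=50)

```text
time_s: 2.05
position: [0.4802, -0.3634, 0.1021]
ee_rot: [0.002, 0.749, 0.663, 0.0]
ft_force: [-0.3, -0.5, 1.0]
width: 0.163
finger_force: 48.8
```

```bash
cat > ob.py <<'E'
from bench import ctrl, viewer
import numpy as np,sys
np.set_printoptions(precision=4,suppress=True)
P=[]
for i in range(int(sys.argv[1])):
    o=ctrl.get_obs();P.append(np.r_[o["position"],o["ft_force"]]);viewer.get_image("top")
P=np.array(P);print(P.mean(0),P.std(0),o["width"],o["time_s"])
E
python3 ob.py 6
```

```text
[ 0.4802 -0.3634  0.102  -0.2007 -0.6549  3.5963] [0.     0.     0.     0.2905 0.3268 1.7904] 0.16030989044146288 2.3
```

```bash
cat > cr.py <<'E'
import numpy as np,sys
# start angle(deg), step(deg), n, radius mm, start offset correction world mm (dx,dy)
a0,st,n,dx,dy=map(float,sys.argv[1:6]);yaw=1.449;s,k=np.sin(yaw),np.cos(yaw);R=3.2
c=lambda a:R*np.array([np.cos(np.radians(a)),np.sin(np.radians(a))])
for i in range(1,int(n)+1):
    d=c(a0+st*i)-c(a0)+np.array([dx,dy])/10
    print([round(float(v),2) for v in (d[0]*k+d[1]*s,d[0]*s-d[1]*k)])
E
for a in 66 126 186 246; do echo "from $a"; python3 cr.py $a 20 5 0 0; done
```

```text
from 66
[0.14, -1.1]
[-0.11, -2.19]
[-0.72, -3.12]
[-1.61, -3.79]
[-2.67, -4.11]
from 126
[-0.89, -0.67]
[-1.95, -0.99]
[-3.06, -0.94]
[-4.08, -0.5]
[-4.9, 0.25]
from 186
[-1.02, 0.43]
[-1.84, 1.19]
[-2.34, 2.18]
[-2.48, 3.28]
[-2.23, 4.37]
from 246
[-0.14, 1.1]
[0.11, 2.19]
[0.72, 3.12]
[1.61, 3.79]
[2.67, 4.11]
```

jog_arm([
  [0.14, -1.1, 0, 0, 0, 0, 0.1],
  [-0.11, -2.19, 0, 0, 0, 0, 0.1],
  [-0.72, -3.12, 0, 0, 0, 0, 0.1],
])

```text
time_s: 2.72
position: [0.4518, -0.3643, 0.1017]
ee_rot: [0.003, 0.748, 0.664, 0.005]
ft_force: [11.5, 5.5, 3.1]
width: 0.164
finger_force: 49.3
```

```bash
python3 ob.py 3
```

```text
[ 0.4509 -0.3649  0.1017  8.6499  4.3077  2.2865] [0.0007 0.0004 0.     2.019  1.0483 0.6211] 0.15924698990555142 2.825
```

jog_arm([
  [-0.89, -0.67, 0, 0, 0, 0, 0.1],
  [-1.95, -0.99, 0, 0, 0, 0, 0.1],
  [-3.06, -0.94, 0, 0, 0, 0, 0.1],
  [-4.08, -0.5, 0, 0, 0, 0, 0.1],
  [-4.9, 0.25, 0, 0, 0, 0, 0.1],
])

```text
time_s: 3.5
position: [0.4407, -0.4111, 0.1014]
ee_rot: [-0.005, 0.748, 0.663, -0.0]
ft_force: [-8.4, 7.4, 16.9]
width: 0.162
finger_force: 50.9
```

```bash
for a in 226 326; do echo "from $a"; python3 cr.py $a 20 5 0 0; done
```

```text
from 226
[-0.5, 0.99]
[-0.64, 2.09]
[-0.39, 3.18]
[0.21, 4.11]
[1.1, 4.78]
from 326
[1.06, 0.33]
[2.17, 0.27]
[3.2, -0.17]
[4.01, -0.92]
[4.51, -1.91]
```

jog_arm([
  [-0.5, 0.99, -0.05, 0, 0, 0, 0.1],
  [-0.64, 2.09, -0.1, 0, 0, 0, 0.1],
  [-0.39, 3.18, -0.15, 0, 0, 0, 0.1],
  [0.21, 4.11, -0.2, 0, 0, 0, 0.1],
  [1.1, 4.78, -0.2, 0, 0, 0, 0.1],
])

```text
time_s: 4.12
position: [0.4903, -0.4146, 0.102]
ee_rot: [0.002, 0.75, 0.662, -0.006]
ft_force: [-3.1, -11.0, -2.7]
width: 0.165
finger_force: 49.1
```

```bash
for a in 66 166; do echo "from $a"; python3 cr.py $a 20 5 0 0; done
```

```text
from 66
[0.14, -1.1]
[-0.11, -2.19]
[-0.72, -3.12]
[-1.61, -3.79]
[-2.67, -4.11]
from 166
[-1.11, 0.06]
[-2.13, 0.49]
[-2.95, 1.25]
[-3.45, 2.24]
[-3.59, 3.34]
```

jog_arm([
  [1.06, 0.33, 0, 0, 0, 0, 0.1],
  [2.17, 0.27, 0, 0, 0, 0, 0.1],
  [3.2, -0.17, 0, 0, 0, 0, 0.1],
  [4.01, -0.92, 0, 0, 0, 0, 0.1],
  [4.51, -1.91, 0, 0, 0, 0, 0.1],
])

```text
time_s: 4.75
position: [0.4827, -0.3645, 0.102]
ee_rot: [0.004, 0.748, 0.663, 0.001]
ft_force: [8.5, -4.8, -8.5]
width: 0.165
finger_force: 49.2
```

jog_arm([
  [0.14, -1.1, 0, 0, 0, 0, 0.1],
  [-0.11, -2.19, 0, 0, 0, 0, 0.1],
  [-0.72, -3.12, 0, 0, 0, 0, 0.1],
  [-1.61, -3.79, 0, 0, 0, 0, 0.1],
  [-2.67, -4.11, 0, 0, 0, 0, 0.1],
])

```text
time_s: 5.38
position: [0.4374, -0.3799, 0.1017]
ee_rot: [-0.001, 0.748, 0.664, 0.006]
ft_force: [8.3, 9.3, 1.1]
width: 0.159
finger_force: 50.2
```

```bash
for a in 266 6 106 206 306 46 146; do echo "from $a"; python3 cr.py $a 20 5 0 0; done
```

```text
from 266
[0.25, 1.08]
[0.85, 2.02]
[1.74, 2.68]
[2.8, 3.01]
[3.91, 2.95]
from 6
[1.02, -0.43]
[1.84, -1.19]
[2.34, -2.18]
[2.48, -3.28]
[2.23, -4.37]
from 106
[-0.6, -0.93]
[-1.49, -1.6]
[-2.55, -1.93]
[-3.66, -1.87]
[-4.69, -1.44]
from 206
[-0.81, 0.76]
[-1.32, 1.75]
[-1.45, 2.85]
[-1.2, 3.93]
[-0.6, 4.87]
from 306
[0.89, 0.67]
[1.95, 0.99]
[3.06, 0.94]
[4.08, 0.5]
[4.9, -0.25]
from 46
[0.5, -0.99]
[0.64, -2.09]
[0.39, -3.18]
[-0.21, -4.11]
[-1.1, -4.78]
from 146
[-1.06, -0.33]
[-2.17, -0.27]
[-3.2, 0.17]
[-4.01, 0.92]
[-4.51, 1.91]
```

jog_arm([
  [-1.11, 0.06, 0, 0, 0, 0, 0.1],
  [-2.13, 0.49, 0, 0, 0, 0, 0.1],
  [-2.95, 1.25, 0, 0, 0, 0, 0.1],
  [-3.45, 2.24, 0, 0, 0, 0, 0.1],
  [-3.59, 3.34, 0, 0, 0, 0, 0.1],
])

```text
time_s: 6.0
position: [0.4576, -0.4233, 0.1017]
ee_rot: [-0.005, 0.749, 0.662, -0.005]
ft_force: [-13.6, -3.0, 6.4]
width: 0.163
finger_force: 51.0
```

jog_arm([
  [0.25, 1.08, 0, 0, 0, 0, 0.1],
  [0.85, 2.02, 0, 0, 0, 0, 0.1],
  [1.74, 2.68, 0, 0, 0, 0, 0.1],
  [2.8, 3.01, 0, 0, 0, 0, 0.1],
  [3.91, 2.95, 0, 0, 0, 0, 0.1],
])

```text
time_s: 6.62
position: [0.4986, -0.3868, 0.1021]
ee_rot: [-0.0, 0.748, 0.663, 0.001]
ft_force: [1.6, -0.9, 0.5]
width: 0.158
finger_force: 50.4
```

jog_arm([
  [0.52, -0.16, 0, 0, 0, 0, 0.1],
  [1.02, -0.43, 0, 0, 0, 0, 0.1],
])

```text
time_s: 6.88
position: [0.4946, -0.3764, 0.1021]
ee_rot: [-0.001, 0.748, 0.663, 0.0]
ft_force: [2.5, -0.3, -0.7]
width: 0.159
finger_force: 50.3
```

```bash
python3 ob.py 3
```

```text
[ 0.4944 -0.376   0.1021  2.2418  1.5249  0.0488] [0.0002 0.0003 0.     0.3545 1.2744 0.647 ] 0.16473649843994725 6.975
```

The drag fell from 13 N to about 1 N and stayed low, so the blade is free. I stop here, release and rise.

jog_arm([
  [1.02, -0.43, 0, 0, 0, 0, 0.5],
  [1.02, -0.43, 0, 0, 0, 0, 0.5],
  [1.02, -0.43, -2, 0, 0, 0, 0.5],
  [1.02, -0.43, -6, 0, 0, 0, 0.5],
  [1.02, -0.43, -6, 0, 0, 0, 0.5],
])

```text
time_s: 7.65
position: [0.4938, -0.3694, 0.1663]
ee_rot: [0.004, 0.749, 0.663, -0.0]
ft_force: [0.1, -0.4, -0.9]
width: 0.494
finger_force: 0.0
```

```bash
python3 ob.py 3; python3 - <<'E'
from p import *
rows((.4938,-.3694,.1663,1.449),[(.4792,-.2930,.155,1.449)],.5)
E
```

```text
[ 0.4928 -0.3684  0.1644  0.0225 -0.1822 -0.5432] [0.0008 0.0008 0.0015 0.075  0.5121 0.2696] 0.49788551832458106 7.75
[7.41, -2.38, 1.13] wz -0.0 0.5
```

jog_arm([
  [2.5, -0.7, 0, 0, 0, 0, 0.5],
  [5, -1.5, 0, 0, 0, 0, 0.5],
  [7.25, -2.2, 0.5, 0, 0, 0, 0.5],
  [7.25, -2.2, 0.5, 0, 0, 0, 0.5],
  [7.25, -2.2, 0.5, 0, 0, 0, 0.5],
])

```text
time_s: 8.43
position: [0.4787, -0.2927, 0.1566]
ee_rot: [-0.0, 0.749, 0.663, -0.0]
ft_force: [0.6, -0.1, -0.1]
width: 0.499
finger_force: 0.0
```

```bash
python3 ob.py 2; python3 - <<'E'
from bench import viewer
import cv2,numpy as np
a=viewer.get_image("side")["color"][:,:,::-1][150:270,235:345]; b=viewer.get_image("top")["color"][:,:,::-1][170:290,270:380]
cv2.imwrite("pics/c4.png",cv2.resize(np.hstack([a,b]),None,fx=3.6,fy=3.6,interpolation=cv2.INTER_CUBIC))
E
```

```text
[ 0.4789 -0.2929  0.1568 -0.0827 -0.5591 -0.1626] [0.0001 0.0002 0.0002 0.634  0.4115 0.0629] 0.5000848062559097 8.475
```

View pics/c4.png

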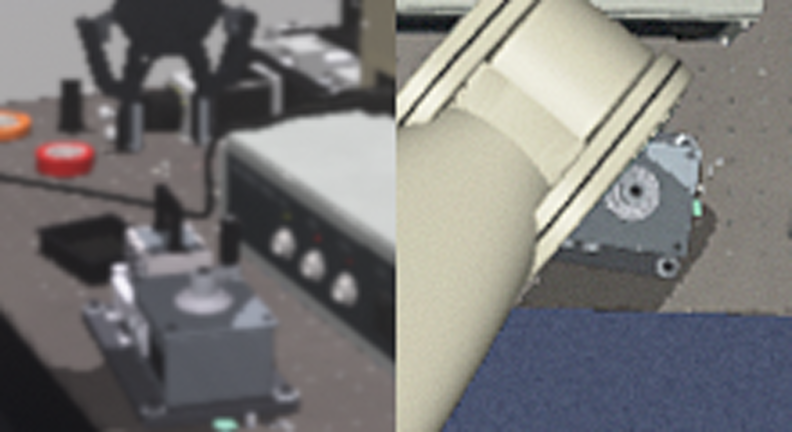

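The fingers straddle the handle (130 and 203, bar at 167). I descend and grip.

jog_arm([
  [0, 0, 3, 0, 0, 0, 0.5],
  [0, 0, 6.2, 0, 0, 0, 0.5],
  [0, 0, 6.2, 0, 0, 0, 0.0],
  [0, 0, 6.2, 0, 0, 0, 0.0],
  [0, 0, 6.2, 0, 0, 0, 0.0],
], squeeze=60)

```text
time_s: 9.25
position: [0.4793, -0.2928, 0.0961]
ee_rot: [0.001, 0.749, 0.663, 0.0]
ft_force: [-0.2, 0.6, -4.6]
width: 0.103
finger_force: 59.5
```

```bash
python3 ob.py 4
```

```text
[ 0.4792 -0.2927  0.096  -0.067   0.1649 -3.606 ] [0.0001 0.0001 0.0001 0.1471 0.4254 0.8959] 0.10586270051021696 9.4
```

jog_arm([
  [0, 0, -0.1, 0, 0, 0, 0],
  [0, 0, -0.3, 0, 0, 0, 0],
  [0, 0, -0.5, 0, 0, 0, 0],
  [0, 0, -0.7, 0, 0, 0, 0],
])

```text
time_s: 9.95
position: [0.4789, -0.2923, 0.1024]
ee_rot: [-0.0, 0.749, 0.663, -0.0]
ft_force: [-0.5, -0.2, -3.6]
width: 0.103
finger_force: 59.5
```

jog_arm([
  [0, 0, -1, 0, 0, 0, 0],
  [0, 0, -2.5, 0, 0, 0, 0],
  [0, 0, -4.2, 0, 0, 0, 0],
  [0, 0, -5.8, 0, 0, 0, 0],
  [0, 0, -7, 0, 0, 0, 0],
])

```text
time_s: 10.58
position: [0.4794, -0.2928, 0.1741]
ee_rot: [0.001, 0.749, 0.663, 0.0]
ft_force: [0.6, -0.3, -4.7]
width: 0.103
finger_force: 59.5
```

```bash
python3 ob.py 3; python3 - <<'E'
from h import *
import cv2
t=lambda u,v,z:at("top",210+(u+.5)/5-.5,190+(v+.5)/5-.5,z)[:2]
R=np.array([t(*c,.022) for c in[(53,65),(215,43),(241,178),(72,200)]])
a=D["top"]["color"][195:235,215:265,::-1]
b=D["side"]["color"][130:250,235:355,::-1]
im=np.hstack([cv2.resize(a,(500,400),interpolation=cv2.INTER_CUBIC),cv2.resize(b,(300,300),interpolation=cv2.INTER_CUBIC) if 0 else cv2.copyMakeBorder(cv2.resize(b,(300,300),interpolation=cv2.INTER_CUBIC),0,100,0,0,0)])
cv2.imwrite("pics/c5.png",im)
E
```

```text
[ 0.4799 -0.2931  0.1747  0.5141 -0.2139 -4.0499] [0.0003 0.0002 0.0006 0.4858 0.5337 0.9859] 0.09844453569398091 10.675
```

View pics/c5.png

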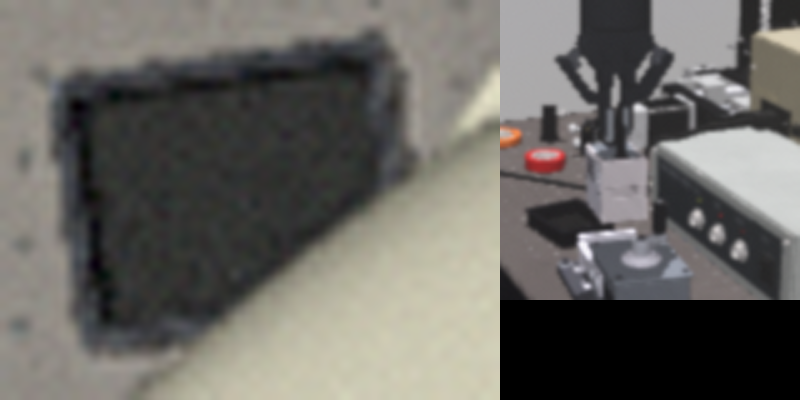

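The module is free and hanging upright, and the tray corners agree with the first measurement. Now a smooth carry.

jog_arm([
  [0.6, 0, 0, 0, 0, -0.01, 0],
  [2, -0.1, 0, 0, 0, -0.03, 0],
  [4, -0.25, 0, 0, 0, -0.07, 0],
  [6.2, -0.4, 0, 0, 0, -0.105, 0],
  [8.5, -0.55, 0, 0, 0, -0.14, 0],
])

```text
time_s: 11.45
position: [0.4836, -0.2052, 0.1723]
ee_rot: [-0.0, 0.699, 0.715, 0.0]
ft_force: [-0.3, 0.8, -5.0]
width: 0.102
finger_force: 59.5
```

```bash
python3 - <<'E'
from p import *
c=np.array((.4799,-.2931,.1747,1.449));k,s=np.cos(1.449),np.sin(1.449)
c1=c+[.085*k-.0055*s,.085*s+.0055*k,0,.14];print(c1)
rows(c1,[c1+(np.array((.489,-.123,.1747,1.734))-c1)*f for f in(.26,.52,.76,.93,1)],0)
E
```

```text
[ 0.48476785 -0.20806146  0.1747      1.589     ]
[2.21, 0.15, -0.0] wz -0.038 0
[4.42, 0.3, -0.0] wz -0.075 0
[6.46, 0.44, -0.0] wz -0.11 0
[7.9, 0.54, -0.0] wz -0.135 0
[8.5, 0.58, -0.0] wz -0.145 0
```

jog_arm([
  [2.2, 0.15, 0, 0, 0, -0.038, 0],
  [4.4, 0.3, 0, 0, 0, -0.075, 0],
  [6.4, 0.44, 0, 0, 0, -0.11, 0],
  [7.8, 0.54, 0, 0, 0, -0.135, 0],
  [8.4, 0.58, 0, 0, 0, -0.145, 0],
])

```text
time_s: 12.08
position: [0.4879, -0.1222, 0.1723]
ee_rot: [0.0, 0.646, 0.763, -0.0]
ft_force: [0.4, 1.1, -3.8]
width: 0.098
finger_force: 59.5
```

```bash
python3 ob.py 6
```

```text
[ 0.488  -0.123   0.1724  0.0556 -0.024  -4.2313] [0.0001 0.0007 0.     0.5437 0.5365 0.2937] 0.10728791709535782 12.325
```

jog_arm([
  [0, 0, 1, 0, 0, 0, 0],
  [0, 0, 2.5, 0, 0, 0, 0],
  [0, 0, 4, 0, 0, 0, 0],
  [0, 0, 5.2, 0, 0, 0, 0],
  [0, 0, 5.5, 0, 0, 0, 0],
])

```text
time_s: 13.0
position: [0.4868, -0.1228, 0.1157]
ee_rot: [-0.001, 0.647, 0.763, -0.0]
ft_force: [-0.4, 0.5, -3.4]
width: 0.101
finger_force: 59.5
```

```bash
python3 ob.py 3; python3 - <<'E'
from h import *
import cv2
a=D["top"]["color"][190:240,210:270,::-1]; b=D["side"]["color"][170:245,225:300,::-1]
r=lambda x:cv2.resize(x,(int(x.shape[1]*400/x.shape[0]),400),interpolation=cv2.INTER_CUBIC)
im=np.hstack([r(b),r(a)[:,:400]]);cv2.imwrite("pics/c6.png",im)
E
```

```text
[ 0.4872 -0.123   0.1162 -0.3225  0.2578 -4.1771] [0.0003 0.0001 0.0004 0.1604 0.3562 0.5683] 0.0991589724726884 13.1
```

View pics/c6.png

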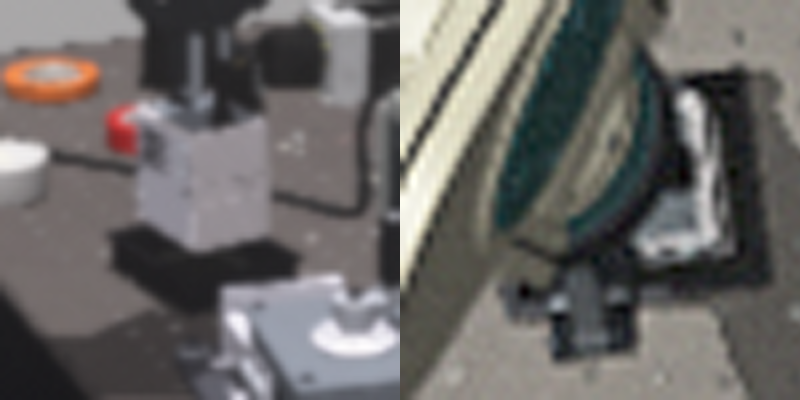

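Side: the module hangs upright above the tray with its lower edges inside the rim. Top: the module's right edge runs (690,90) to (735,250), inside the tray's (745,75) to (775,285). A quick numeric check follows.

```bash
python3 - <<'E'
from h import *
np.set_printoptions(precision=4,suppress=True)
f=lambda u,v,z:at("top",210+(u-400+.5)/8-.5,190+(v+.5)/8-.5,z)[:2]
print("mod",f(690,88,.102),f(738,250,.102),"tray",f(745,72,.022),f(778,288,.022))
y=.165;X=np.array([np.cos(y),np.sin(y)]);Y=np.array([-X[1],X[0]])
for n,c,hx,hy in(("mod",(.4872,-.123),.025,.034),("tray",(.4886,-.1219),.04,.049)):
  print(n,np.array(c)+hx*X-hy*Y,np.array(c)-hx*X-hy*Y)
E
```

```text
mod [ 0.5184 -0.1493] [ 0.4647 -0.1671] tray [ 0.5338 -0.1608] [ 0.4564 -0.1751]
mod [ 0.5174 -0.1524] [ 0.4681 -0.1606]
tray [ 0.5361 -0.1637] [ 0.4572 -0.1768]
```

jog_arm([
  [0.27, 0.15, 0, 0, 0, 0, 0],
  [0.27, 0.15, 1, 0, 0, 0, 0],
  [0.27, 0.15, 1.9, 0, 0, 0, 0],
  [0.27, 0.15, 2.4, 0, 0, 0, 0],
  [0.27, 0.15, 2.7, 0, 0, 0, 0],
])

```text
time_s: 13.98
position: [0.4885, -0.1202, 0.0896]
ee_rot: [-0.001, 0.647, 0.763, -0.0]
ft_force: [-0.6, 0.4, -4.6]
width: 0.104
finger_force: 59.5
```

```bash
python3 ob.py 4
```

```text
[ 0.4886 -0.1202  0.0897 -0.1239  0.0452 -4.5412] [0.0002 0.0001 0.0003 0.3971 0.7033 0.4955] 0.10415984074318409 14.125
```

jog_arm([
  [0, 0, 0.1, 0, 0, 0, 0],
  [0, 0, 0.2, 0, 0, 0, 0],
  [0, 0, 0.25, 0, 0, 0, 0],
  [0, 0, 0.25, 0, 0, 0, 0],
])

```text
time_s: 14.68
position: [0.489, -0.1204, 0.0879]
ee_rot: [0.0, 0.647, 0.763, 0.0]
ft_force: [0.6, -0.5, -4.3]
width: 0.103
finger_force: 59.6
```

Still carrying the full weight, so a little lower.

jog_arm([
  [0, 0, 0.1, 0, 0, 0, 0],
  [0, 0, 0.15, 0, 0, 0, 0],
  [0, 0, 0.15, 0, 0, 0, 0],
])

```text
time_s: 15.05
position: [0.4899, -0.1203, 0.0876]
ee_rot: [0.001, 0.647, 0.763, 0.001]
ft_force: [-0.7, 1.2, 4.9]
width: 0.103
finger_force: 60.8
```

Contact. I open and rise.

jog_arm([
  [0, 0, -0.05, 0, 0, 0, 0.4],
  [0, 0, -0.05, 0, 0, 0, 0.4],
  [0, 0, -0.05, 0, 0, 0, 0.4],
  [0, 0, -2, 0, 0, 0, 0.4],
  [0, 0, -5, 0, 0, 0, 0.4],
])

```text
time_s: 15.68
position: [0.4877, -0.12, 0.1356]
ee_rot: [-0.001, 0.647, 0.763, -0.001]
ft_force: [0.5, 0.5, 0.9]
width: 0.4
finger_force: 0.0
```

jog_arm([
  [0, 0, -5, 0, 0, 0, 0.4],
  [-4, 0, -8, 0, 0, 0, 0.4],
  [-9, 0, -8, 0, 0, 0, 0.4],
  [-14, 0, -8, 0, 0, 0, 0.4],
  [-18, 0, -8, 0, 0, 0, 0.4],
])

```text
time_s: 16.3
position: [0.5185, -0.2999, 0.2163]
ee_rot: [0.0, 0.647, 0.762, -0.0]
ft_force: [0.1, -1.0, 0.3]
width: 0.401
finger_force: 0.0
```

```bash
python3 ob.py 3; python3 - <<'E'
from h import *
import cv2
a=D["top"]["color"][185:245,205:265,::-1]; b=D["side"]["color"][170:260,225:315,::-1]
r=lambda x:cv2.resize(x,(400,400),interpolation=cv2.INTER_CUBIC)
cv2.imwrite("pics/c7.png",np.hstack([r(b),r(a)]))
E
```

```text
[ 0.5191 -0.3023  0.2161  0.6612 -1.6689 -0.3546] [0.0005 0.002  0.0001 0.929  2.2515 0.5245] 0.39742520356945915 16.4
```

View pics/c7.png

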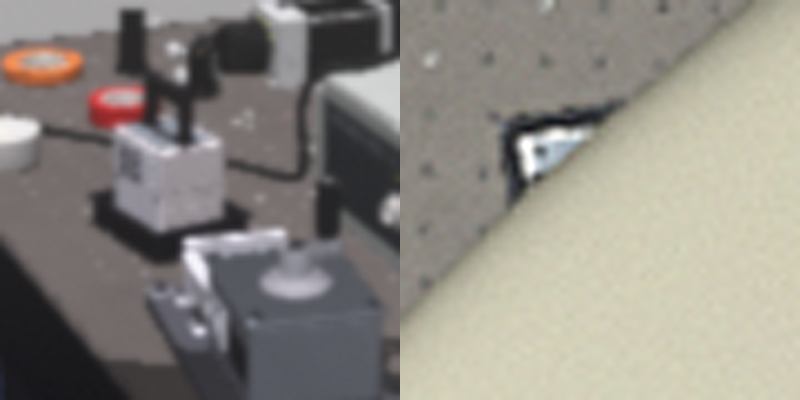

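The module stands upright inside the tray (side crop, about (170,180)), and the robot is clear. I hand in.

```bash
python3 -c "
from bench import ctrl
print(ctrl.sign_off())"
```

```text
the job is handed in; nothing more can be done
None
```

I cranked the blade out until the drag went light, at most about 135° before I stopped, then lifted the module straight up and stood it upright in the service tray; the job is handed in at about 16.4 s, with no verdict returned.

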